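# Pin the slab rack's keeper bar shut

## Task

Swing the rack's keeper bar shut so that its eye sits over the slanting-holed steel tongue. Then take the linchpin (the pin with the swinging wire ring) from the wooden block, push it fully home into the tongue's hole with its ring still open and pointing out past the tongue's free end, and swing the ring over the tongue's end until its end snaps over the pin's tip and stays on the far side of it. Leave the other two pins, the tin and the rubbing stone where they are.

Things in the scene. Friction and masses are not known exactly. Their poses are not given: they have to be found in the camera images.
- rack: Fixed slab rack: wood base 240 x 205 x 18 mm, three stone offcuts on edge (tops up to 136 mm), two dark posts at its open mouth, back wall 90 mm high. Origin on the bench at the middle of the mouth's edge; x along the mouth from hinge post (x=-90 mm, 125 high) to tongue post (x=80 mm, 112 high), y into the rack (mouth faces -y), z up. Place and yaw (up to 17 degrees) vary.
- tongue: Fixed steel tongue, 24 mm wide, 18 thick, sticking out level from the tongue post. Origin: centre of its hole's upper mouth, on its upper face, about 107.6 mm above the bench. x points out along the tongue, z up out of the hole along its axis, which leans 32 degrees from vertical towards rack -x (the robot's side), y across. Hole 12 mm diameter, 18 mm through, mouth chamfered 1.5 mm.
- tongue_end (a point): Middle of the tongue's free end face, at (11, 0, -9) mm in the tongue's frame. The post's face is at x=-46 mm, the shut keeper's outer face at x=-23 mm there.
- keeper (a joint): Angle (rad) of the grey keeper bar about its upright hinge: 0 = shut (stop; bar along rack +x, eye over the tongue), grows to 1.5 as it swings out from the mouth (then nearly along rack -y). Stiff hinge (0.08 N m), stays where left. Bar 10 mm thick, 26 mm high, top 113 mm above the bench, 198 mm long in all. A pin in the tongue blocks its shutting.
- keeper_hinge (a point): Hinge axis of the keeper bar, at the bar's mid height, 100 mm above the bench. Fixed on the rack at (-90, -17, 100) mm.
- keeper_push (a point): Point on the keeper bar's top edge, middle of its 10 mm thickness, 115 mm from the hinge axis: a good place to push the bar's outer side.
- keeper_eye (a point): Centre of the keeper's eye, 170 mm from the hinge axis. The eye is an upright frame at the bar's end, outer 56 x 50 mm (top 125 mm above the bench), opening 42 x 36 mm.
- linchpin: Steel linchpin, about 0.1 kg. Origin on its axis at the underside of its collar (18 mm diameter), which rests on the block or, fully home, on the tongue (origin then at the tongue's origin). z up along the pin; shank 10 mm diameter, round tip, 43.5 mm down. Flat grip head above: 20 mm along x, 12 along y, top at z=33 mm. The open ring reaches out to +x; to lock, x must lie along the tongue's x.
- ring (a joint): Angle (rad) of the linchpin's wire ring about its hinge (along pin y, at pin z=8 mm): 0 = open (stop; along pin +x and 10 degrees up), grows as it swings down. Stiff hinge (0.02 N m), stays where left. At 1.66 its end meets the pin's round tip, over which it must be pushed (about 5 N); at 1.745 it lies along the shank over the tip; from 1.78 it is locked behind it (stop 1.89).
- ring_end (a point): Middle of the straight 18 mm end of the ring's wire, 52 mm from its hinge (up to 4 mm more when stretched: a spring in the head draws the ring in, so that it snaps over the tip, whose end lies 51.5 mm from the hinge). Wire 4 mm thick; ring 50 mm wide over all, 36 mm clear width beside the tongue.
- ring_tab (a point): Middle of the flat push tab on the ring's end: 16 mm wide, 4 mm thick, it reaches to 65 mm from the ring's hinge; this point is 59 mm from it. Push here: nearer the hinge a finger meets the pin's tip before the ring is past it.
- pin_tip (a point): The lower tip of the linchpin's shank, 43.5 mm below the collar's underside.
- pinblock: Fixed wooden block, 75 x 190 x 50 mm high, origin under its centre; along its y three 13 mm through holes in the top at y=-55, 0, 55 mm that hold the three upright pins (which pin is in which hole varies).
- bolt: Bystander in the block: plain steel pin with a round knob head (12 mm diameter, top 20 mm above the block), same 10 mm shank. Leave it. Origin at its collar's underside.
- eyepin: Bystander in the block: steel pin with a small fixed upright eye (top 27 mm above the block). Leave it. Origin at its collar's underside.
- paste: Bystander: closed aluminium tin, 60 mm diameter, 65 mm high, on the bench. Origin under its centre.
- rubstone: Bystander: grey rubbing stone, 90 x 50 x 30 mm, on the bench. Origin under its centre.

How it is judged:
By the outcome, as a careful person would: the job done as asked, in the order asked, and still so for the second after the job is handed in, with the robot touching nothing.
It also fails if it takes over 72 s, if anything falls off the work surface, if the arm or the gripper's body presses on something with over 40 N, if the wrist force passes 120 N, or if a joint passes its speed limit or range.

## Robot

A 7-joint arm with a two-finger parallel gripper is mounted at the origin on the work surface. World frame = base frame: x ahead of the robot, y to its left, z up, the work surface at z = 0. Lengths are in m, angles in rad, forces in N, time in s.
With the tool pointing down it reaches from about 0.4 to 0.875 m from the base axis. Payload 19.3 kg.
Tool frame: the origin (TCP) lies midway between the tips of the shut fingers; the grasp point (between the pads) lies 19 mm behind it; z points along the fingers, y is the line along which they close (so a half turn about z gives the same grasp; the last joint's range is limited). The gripper opens to 85 mm and grips with 20 to 120 N. Pads are 22 mm wide; open, the fingers measure 114 mm over their backs; the gripper's body (76 mm by 85 mm) begins 54 mm behind the grasp point. The pads swing forward as they close: fully open they stand 13 mm farther back than shut.
Start: joints at [1.036, 0.521, -0.036, 1.599, 0.021, 1.021, -0.113], TCP at [0.28, -0.559, 0.231] pointing down, gripper open.
Joint ranges: [-2.91, 2.91], [-0.3, 2.13], [-1.5, 1.42], [0.17, 2.43], [-1.26, 4.41], [0.16, 1.93], [-2.52, 2.52]. Speed limits (rad/s): [1.89, 1.89, 2.39, 2.39, 3.01, 3.01, 3.01].

## Interface

Orientations are given as [roll, pitch, yaw] about the fixed x, y, z axes, in that order (R = Rz(yaw) Ry(pitch) Rx(roll)).
In Python, from workcell import * gives the robot as it stands.
- The arm moves only by the shell command python3 -m creep 'ROWS' [FORCE]. ROWS is JSON, a list that holds one entry, the list of rows, each a list of 7 numbers: the closure, from -1 (fully open) to 1 (shut), then the shift along the tool's x, y, z in m, then the turn, a rotation vector about the tool's x, y, z in degrees. A call has 1 to 10 rows; each row shifts and turns the commanded pose from where the row before left it, along the tool's axes as they then stand; what a row does not reach is not made up. A row lasts 1/10 s, in which the tool goes at most 50 mm and 8.59 degrees, less where a joint would pass 70% of its speed; a pose out of reach is approached as far as the arm can. A call is refused whole if a number of a shift passes 0.05 or a number of a turn 8.59, either way. A call with a gripper value outside its range is refused whole. The fingers move at their own pace and stop on an object; FORCE is the grip in N (left out, the last holds). Time passes only in rows, so rows that do not move let the fingers close. It gives the time, the measured TCP pose, the force, the opening and the grip force at its end, in the units of the state.
- observe(): the state, without advancing time (a new reading comes with each control period).
- grab_frame(name): name is "side" or "top"; returns a dict with "image" (384x512x3 uint8, red, green, blue), "range_z" (384x512 float32, m along the optical axis (not along the pixel's ray), 0 where there is no reading), "fx", "fy", "cx", "cy" (pixels), "k1" (the pictures are not rectified: a ray, as slopes to the right and down, at radius r is drawn at 1 + k1 r^2 times it, then the intrinsics apply), "R" (3x3) and "t" (3): a world point X has camera coordinates R X + t. Camera axes: x right, y down, z forward; pixel columns grow to the right and rows downward; lengths in m; the calibration is good to about 2 mm. A picture is of the moment at which its call begins.
- job_done(): hands the job in; it is judged then, once.
Trained networks look in a picture, given as the dict that the camera call returned (one of the last four; its "shot" number tells which), for a name from the list of things; names that differ only in an ending like _2 or _b are one class to them, and where a whole thing is asked for, a point or a joint stands for the part that bears it (a point fixed in the world has none). Each returns a list of dicts, best first, with "confidence" (0 to 1); they miss things now and then, are a little off and sometimes report something else, mostly with a low value. They report only what shows in the picture. A call takes as long as a camera call.
- find_in(picture, thing): "extent" ([centre column, centre row, width, height] in pixels, round what is visible of it).
- outline_of(picture, thing): "region" (384x512 bool, what is visible of it) and "extent" ([centre column, centre row, width, height] in pixels, round what is visible of it).
- tip_of(picture, thing): "position" ([column, row] in pixels: a listed point, or the origin of a listed thing).
The state is a dict: "clock": time; "qpos": joint angles; "qd": joint speeds; "joint_efforts": joint torques, N m; "position": TCP position; "tool_rot": TCP orientation; "force": force on the tool from outside, world axes, zero at the start; "moment": the same for the moment, N m; "grip_width": finger opening in m; "finger_force": force on a finger pad.
Only numpy, scipy, OpenCV 4.12 (cv2) and the standard library are available. Lean on these libraries where they do the work, as an engineer would, in place of code of your own. Each camera call takes 0.05 s, during which the arm holds its last target. There are 200 camera calls.

## Working session

There is one attempt and no reset: what is moved stays moved. The work goes in short steps, Python scripts to look and compute and a shell command to move; the robot and the scene stay as the last step left them, time stands still between calls to the robot, and variables do not carry over. Pictures are saved under pics/ and viewed, at most 10 in all, crops included, and the job is handed in when it is done.

```bash
mkdir -p pics; ls; cat > h.py <<'E'
from workcell import *
import numpy as np, cv2
from scipy.spatial.transform import Rotation as Ro
def ray(p,uv):
    K=np.array([[p['fx'],0,p['cx']],[0,p['fy'],p['cy']],[0,0,1.]])
    n=cv2.undistortPoints(np.array([[uv]],float),K,np.array([p['k1'],0,0,0.]))[0,0]
    # cv2 model: distorted = n*(1+k1 r^2): same
    R=np.array(p['R']);t=np.array(p['t'])
    return -R.T@t, R.T@np.array([n[0],n[1],1.])
def depth_pt(p,uv):
    o,d=ray(p,uv);c,r=[int(round(v)) for v in uv]
    w=p['range_z'][max(r-2,0):r+3,max(c-2,0):c+3];w=w[w>0]
    return o+d*np.median(w) if w.size else None
def at_z(p,uv,z):
    o,d=ray(p,uv);return o+d*(z-o[2])/d[2]
def proj(p,X):
    K=np.array([[p['fx'],0,p['cx']],[0,p['fy'],p['cy']],[0,0,1.]])
    r=cv2.Rodrigues(np.array(p['R'],float))[0]
    return cv2.projectPoints(np.array(X,float).reshape(-1,1,3),r,np.array(p['t'],float),K,np.array([p['k1'],0,0,0.]))[0][:,0]
def tri(ps,uvs):
    A=np.zeros((3,3));b=np.zeros(3)
    for p,u in zip(ps,uvs):
        o,d=ray(p,u);d=d/np.linalg.norm(d);M=np.eye(3)-np.outer(d,d);A+=M;b+=M@o
    return np.linalg.solve(A,b)
def save(p,n): cv2.imwrite('pics/'+n,p['image'][:,:,::-1])
E
cat > a.py <<'E'
from h import *
np.set_printoptions(precision=4,suppress=True)
s=grab_frame('side');t=grab_frame('top')
cv2.imwrite('pics/a.png',cv2.resize(np.hstack([s['image'],t['image']])[:,:,::-1],(800,300)))
save(s,'s0.png');save(t,'t0.png')
for p in(s,t): print(-np.array(p['R']).T@p['t'])
for n in ['rack','tongue','tongue_end','keeper_hinge','keeper_push','keeper_eye','linchpin','ring_end','ring_tab','pinblock','bolt','eyepin','paste','rubstone']:
    u=[]
    for p in (s,t):
        r=tip_of(p,n)
        if r: u.append((p,r[0]['position'])); print(n,'side' if p is s else 'top',np.round(r[0]['position'],1),round(r[0]['confidence'],2),depth_pt(p,r[0]['position']))
    if len(u)==2: print('   tri',tri(*zip(*u)))
o=observe();print(o['position'],o['tool_rot'],o['clock'])
E
python3 a.py
```

```text
pics
[ 0.4159 -0.9174  0.571 ]
[ 0.4713 -0.1046  0.7593]
rack top [120.9 218.9] 0.82 [ 0.5538  0.1761 -0.0002]
tongue side [269.2 138.3] 0.54 [0.6379 0.1346 0.1061]
tongue top [124.5 174.5] 0.95 [0.627  0.1373 0.1027]
   tri [0.6325 0.1363 0.1046]
tongue_end side [274.3 146.9] 0.5 [0.691  0.3091 0.0012]
tongue_end top [130.4 166.3] 0.61 [0.6413 0.1247 0.1096]
   tri [0.6501 0.1343 0.0822]
keeper_hinge side [199.8 138.9] 0.8 [0.4691 0.1502 0.1053]
keeper_hinge top [106.8 261.6] 0.76 [0.4643 0.157  0.108 ]
   tri [0.4669 0.1594 0.1015]
keeper_push side [225.6 151.8] 0.79 [0.5214 0.054  0.113 ]
keeper_push top [161.2 230.5] 0.82 [0.5211 0.0592 0.1126]
   tri [0.5217 0.0597 0.1103]
keeper_eye side [238.7 163.6] 0.75 [0.5695 0.1812 0.0174]
keeper_eye top [189.5 219.9] 0.62 [0.5439 0.0135 0.0839]
   tri [0.5436 0.0099 0.1036]
linchpin side [252.6 259.4] 0.98 [ 0.5339 -0.263   0.0515]
linchpin top [326.2 225.1] 0.54 [ 0.5367 -0.249   0.0689]
   tri [ 0.5373 -0.2539  0.0443]
ring_end side [284.6 247.8] 0.46 [ 0.5915 -0.259   0.0683]
ring_end top [327. 202.] 0.57 [ 0.5933 -0.2666 -0.    ]
   
[... 171 characters left out ...]
 0.0684]
pinblock side [224.5 150.7] 0.66 [0.5197 0.061  0.1126]
pinblock top [322.1 227.1] 0.92 [ 0.5344 -0.2442  0.0517]
   tri [ 0.5045 -0.2063  0.2388]
bolt side [237.2 174.9] 0.7 [0.542  0.0068 0.0774]
bolt top [303.4 234.1] 0.49 [ 0.5192 -0.2041  0.0692]
   tri [ 0.5134 -0.1881  0.1814]
eyepin side [266.4 277.3] 0.57 [ 0.5493 -0.3126  0.0508]
paste side [313.9 227.1] 0.83 [ 0.6814 -0.1423  0.0262]
paste top [255.7 155. ] 0.59 [ 0.678  -0.1114  0.0647]
   tri [ 0.6937 -0.1118  0.0052]
rubstone side [192.2 231.8] 0.77 [ 0.4339 -0.1298  0.0274]
rubstone top [240.3 278.9] 0.71 [ 0.4323 -0.0823  0.0307]
   tri [ 0.4327 -0.0813 -0.0059]
[ 0.2801 -0.5587  0.2313] [-3.1416 -0.      0.4648] 1.5
```

View pics/s0.png

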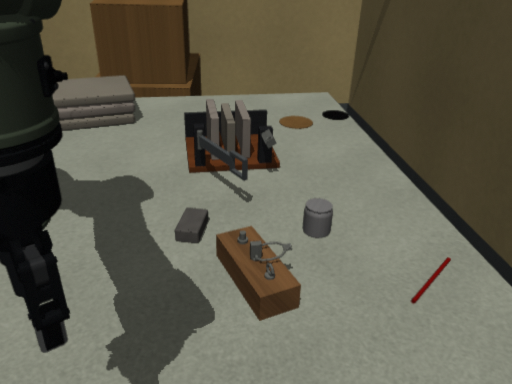

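View pics/t0.png

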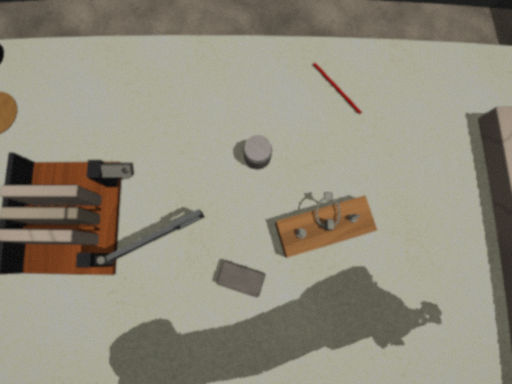

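The rack is at the left of the top view, with its base edge near column 118, rows 163-273. The keeper is open, running from (100,260) to (200,213). The tongue is at (118,170). The block's middle hole, at (328,222), holds the linchpin, with its ring pointing up the image. I'll refine the rack yaw and the pin pose next.

```bash
cat > b.py <<'E'
from h import *
np.set_printoptions(precision=4,suppress=True)
t=grab_frame('top')
def cloud(p,m):
    v,u=np.nonzero(m&(p['range_z']>0));K=np.array([[p['fx'],0,p['cx']],[0,p['fy'],p['cy']],[0,0,1.]])
    n=cv2.undistortPoints(np.stack([u,v],1).astype(float)[:,None],K,np.array([p['k1'],0,0,0.]))[:,0]
    z=p['range_z'][v,u];C=np.c_[n*z[:,None],z];R=np.array(p['R']);return (C-p['t'])@R,u,v
P,u,v=cloud(t,np.ones((384,512),bool))
b=(abs(P[:,2]-.018)<.006)&(P[:,0]>.42)&(P[:,0]<.70)&(P[:,1]>.1)&(P[:,1]<.3)
im=t['image'][v,u].astype(int);b&=(im[:,0]>im[:,2]+40)
Q=P[b];e=[]
for x in np.arange(.44,.68,.005):
    q=Q[abs(Q[:,0]-x)<.0025]
    if len(q)>3:e.append((x,np.percentile(q[:,1],3)))
e=np.array(e);f=np.polyfit(*e.T,1);r=e[:,1]-np.polyval(f,e[:,0]);k=abs(r)<.004;f=np.polyfit(*e[k].T,1)
print('front edge yaw deg',np.degrees(np.arctan(f[0])),'y at .5538',np.polyval(f,.5538),'x ext',Q[:,0].min(),Q[:,0].max(),'z',np.median(Q[:,2]),k.sum(),len(e))
for n in['tongue','linchpin','ring','keeper','pinblock']:
    r=outline_of(t,n)
    if not r:print(n,None);continue
    m=r[0]['region'];p,uu,vv=cloud(t,m)
    print(n,r[0]['confidence'],m.sum(),'min',p.min(0),'max',p.max(0))
    if n=='tongue':
        k=(p[:,2]>.09);print(np.c_[p[k]*1000].astype(int)[::4].tolist())
    if n=='pinblock':
        q=p[abs(p[:,2]-.05)<.006][:,:2].astype(np.float32)*1000;print('block',cv2.minAreaRect(q))
    if n=='keeper':
        q=p[p[:,2]>.1];c=q.mean(0);d=np.linalg.svd(q[:,:2]-c[:2])[2][0];print(c,np.degrees(np.arctan2(d[1],d[0])))
y,x=np.nonzero(m)
print(e)
c=t['image'][150:280,80:380];cv2.imwrite('pics/b.png',cv2.resize(c[:,200:,::-1],(600,780))[:600])
a=np.hstack([cv2.resize(t['image'][150:250,80:180],(400,400),interpolation=2),cv2.resize(t['image'][170:270,280:380],(400,400),interpolation=2)]);cv2.imwrite('pics/c.png',a[:,:,::-1])
E
python3 b.py
```

```text
front edge yaw deg 11.81180940847272 y at .5538 0.2078294210052068 x ext 0.4366111662097506 0.6753716322866989 z 0.018011888967193083 1 48
tongue 0.7 476 min [ 0.6238  0.1247 -0.002 ] max [0.6665 0.1817 0.1157]
[[652, 180, 100], [651, 171, 102], [652, 164, 100], [652, 156, 100], [651, 148, 102], [651, 140, 102], [652, 134, 98], [648, 179, 106], [648, 171, 106], [648, 163, 106], [648, 155, 107], [648, 147, 107], [648, 139, 108], [648, 132, 106], [649, 126, 103], [644, 174, 112], [645, 167, 111], [644, 159, 112], [644, 151, 112], [645, 144, 111], [645, 136, 111], [645, 129, 110], [648, 125, 100], [642, 171, 114], [642, 163, 114], [642, 156, 113], [642, 148, 114], [642, 141, 112], [642, 133, 114], [642, 125, 114], [641, 180, 111], [641, 172, 111], [641, 164, 112], [641, 157, 112], [640, 148, 113], [640, 141, 113], [641, 133, 112], [640, 126, 113], [639, 180, 110], [639, 172, 111], [639, 164, 112], [638, 156, 113], [639, 149, 112], [639, 142, 111], [639, 134, 111], [639, 126, 111], [638, 181, 107], [637, 172, 111], [638, 165, 108], [637, 157, 110], [637, 149, 110], [637, 142, 109], [637,
[... 1750 characters left out ...]
52   0.1807]
 [0.525  0.1809]
 [0.53   0.182 ]
 [0.535  0.1805]
 [0.54   0.1813]
 [0.545  0.1806]
 [0.55   0.1804]
 [0.555  0.1808]
 [0.56   0.1814]
 [0.565  0.1803]
 [0.57   0.1811]
 [0.575  0.1805]
 [0.58   0.1808]
 [0.585  0.1812]
 [0.59   0.1806]
 [0.595  0.1812]
 [0.6    0.1808]
 [0.605  0.181 ]
 [0.61   0.1811]
 [0.615  0.183 ]
 [0.62   0.1811]
 [0.625  0.2193]
 [0.63   0.2285]
 [0.635  0.239 ]
 [0.64   0.2486]
 [0.645  0.2566]
 [0.65   0.2555]
 [0.655  0.2544]
 [0.66   0.2553]
 [0.665  0.256 ]
 [0.67   0.2567]
 [0.675  0.2553]]b.py:15: RankWarning: Polyfit may be poorly conditioned
  e=np.array(e);f=np.polyfit(*e.T,1);r=e[:,1]-np.polyval(f,e[:,0]);k=abs(r)<.004;f=np.polyfit(*e[k].T,1)
```

View pics/c.png

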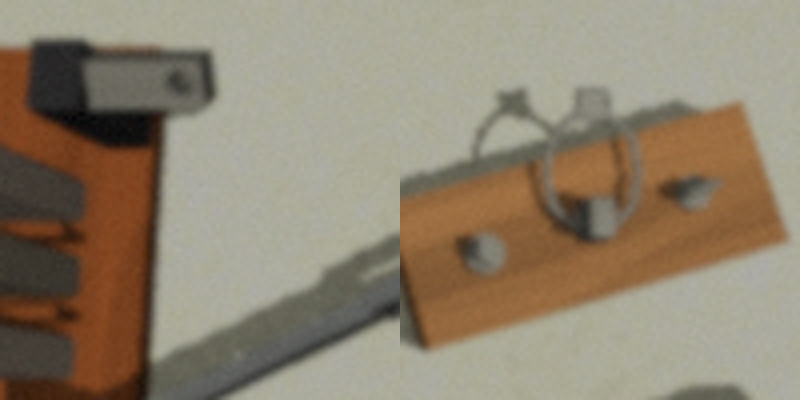

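The rack yaw is about 0 degrees and the hinge is about (0.467, 0.160). The tongue's hole is about (0.633, 0.135), with its end at y of about 0.124, and the linchpin ring points along +x. Next I turn to yaw 90 and go to the outer side of the bar.

```bash
python3 -m creep '[[[1,0,0,0,0,0,-8],[1,0,0,0,0,0,-8],[1,0,0,0,0,0,-8],[1,0,0,0,0,0,-8],[1,0,0,0,0,0,-8],[1,0,0,0,0,0,-8],[1,0,0,0,0,0,-8],[1,0,0,0,0,0,-7.37]]]'; python3 -m creep '[[[1,0.043,0.0147,0,0,0,0],[1,0.043,0.0147,0,0,0,0],[1,0.043,0.0147,0,0,0,0],[1,0.043,0.0147,0,0,0,0],[1,0.043,0.0147,0,0,0,0],[1,0.043,0.0147,0,0,0,0],[1,0.043,0.0147,0,0,0,0]]]'; python3 -m creep '[[[1,0.043,0.0147,0,0,0,0],[1,0.043,0.0147,0,0,0,0],[1,0.043,0.0147,0,0,0,0],[1,0.043,0.0147,0,0,0,0],[1,0.043,0.0147,0,0,0,0],[1,0.043,0.0147,0,0,0,0],[1,0.043,0.0147,0,0,0,0],[1,0,0,0,0,0,0]]]'
```

```text
clock: 2.6
position: [0.2801, -0.5587, 0.2313]
tool_rot: [-3.142, 0.0, 1.576]
force: [0.1, 0.1, 0.5]
grip_width: 0.0
finger_force: 0.0
clock: 3.3
position: [0.3833, -0.2561, 0.2315]
tool_rot: [3.141, 0.0, 1.571]
force: [1.5, -0.2, 0.7]
grip_width: 0.0001
finger_force: 0.0
clock: 4.1
position: [0.487, 0.0493, 0.2316]
tool_rot: [3.14, -0.003, 1.578]
force: [0.0, -1.2, 0.4]
grip_width: 0.0001
finger_force: 0.0
```

```bash
python3 -m creep '[[[1,-0.011,-0.007,0.03,0,0,0],[1,0,0,0.04,0,0,0],[1,0,0,0.04,0,0,0],[1,0,0,0.026,0,0,0],[1,0,0,0,0,0,0]]]'; python3 -m creep '[[[1,0.0045,0.0095,0,0,0,0],[1,0.0045,0.0095,0,0,0,0],[1,0.0075,0.0165,0,0,0,0],[1,0.0075,0.0165,0,0,0,0],[1,0.0105,0.012,0,0,0,0],[1,0.0105,0.012,0,0,0,0],[1,0.014,0.0087,0,0,0,0],[1,0.014,0.0087,0,0,0,0],[1,0,0,0,0,0,0]]]'
```

```text
clock: 4.6
position: [0.4772, 0.032, 0.0929]
tool_rot: [-3.137, 0.0, 1.571]
force: [0.5, -0.4, 1.0]
grip_width: -0.0001
finger_force: 0.0
clock: 5.5
position: [0.5735, 0.1083, 0.096]
tool_rot: [3.14, -0.002, 1.573]
force: [-0.8, 0.2, 0.2]
grip_width: 0.0001
finger_force: 0.0
```

```bash
python3 -m creep '[[[1,0.016,0.0045,0,0,0,0],[1,0.012,0.003,0,0,0,0],[1,0,0,0,0,0,0]]]'; python3 -m creep '[[[1,0.005,0,0,0,0,0],[1,0,0,0,0,0,0]]]'; 
```

```text
clock: 5.8
position: [0.5799, 0.1356, 0.0955]
tool_rot: [3.141, -0.001, 1.573]
force: [-0.2, -0.8, 0.7]
grip_width: -0.0003
finger_force: 0.0
clock: 6.0
position: [0.5797, 0.1386, 0.0953]
tool_rot: [-3.142, -0.0, 1.571]
force: [-0.7, -0.2, -0.7]
grip_width: 0.0003
finger_force: 0.0
```

```bash
for i in 1 2; do python3 -m creep '[[[1,0.004,0,0,0,0,0],[1,0,0,0,0,0,0]]]' | egrep 'pos|force: \['; done; python3 - <<'E'
from h import *
p=grab_frame('top');save(p,'k.png')
for n in('keeper_eye','keeper_push'):
    r=tip_of(p,n);print(n,r and (r[0],depth_pt(p,r[0]['position'])))
E
```

```text
position: [0.5798, 0.1425, 0.0954]
force: [1.1, -1.1, 0.5]
position: [0.5798, 0.1468, 0.0954]
force: [-0.6, -0.4, -0.2]
keeper_eye ({'position': [112.0, 168.7], 'confidence': 0.97}, array([0.62138757, 0.13542442, 0.16905137]))
keeper_push ({'position': [131.1, 168.6], 'confidence': 0.72}, array([0.63862295, 0.12552042, 0.10255697]))
```

```bash
for i in 1 2 3; do python3 -m creep '[[[1,0.003,0,0,0,0,0],[1,0,0,0,0,0,0]]]' | egrep 'pos|force: \['; done
```

```text
position: [0.5798, 0.1471, 0.0952]
force: [-1.6, -10.7, 4.0]
position: [0.5798, 0.1472, 0.0952]
force: [-3.3, -24.8, 11.2]
position: [0.5798, 0.1473, 0.0952]
force: [-4.4, -38.5, 18.9]
```

View pics/k.png

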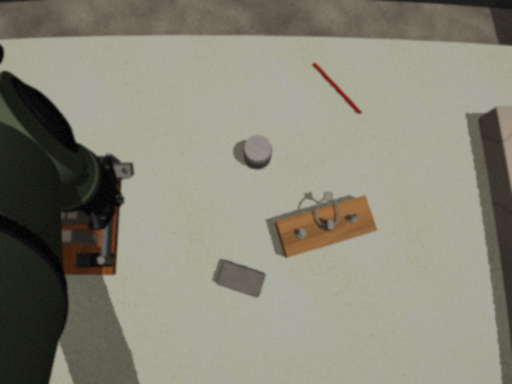

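The bar is hard against its stop. I back off, and then measure the pin from the head's depth points.

```bash
python3 -m creep '[[[1,-0.02,0,0,0,0,0],[1,-0.015,0,0,0,0,0],[1,0,0,-0.045,0,0,0],[-1,-0.02,0,-0.045,0,0,0],[-1,-0.05,0,-0.01,0,0,0],[-1,-0.05,0,0,0,0,0],[-1,-0.05,0,0,0,0,0]]]'; cat > c.py <<'E'
from h import *
np.set_printoptions(precision=4,suppress=True)
s=grab_frame('side');t=grab_frame('top')
def cloud(p):
    v,u=np.nonzero(p['range_z']>0);K=np.array([[p['fx'],0,p['cx']],[0,p['fy'],p['cy']],[0,0,1.]])
    n=cv2.undistortPoints(np.stack([u,v],1).astype(float)[:,None],K,np.array([p['k1'],0,0,0.]))[:,0]
    z=p['range_z'][v,u];return (np.c_[n*z[:,None],z]-p['t'])@np.array(p['R'])
for n,p in(('side',s),('top',t)):
    P=cloud(p)
    k=(abs(P[:,0]-.536)<.022)&(abs(P[:,1]+.256)<.022)&(P[:,2]>.072)&(P[:,2]<.1)
    print(n,'head',k.sum(),P[k].mean(0),P[k].min(0),P[k].max(0))
    k=(abs(P[:,2]-.05)<.004)&(abs(P[:,0]-.535)<.15)&(abs(P[:,1]+.256)<.15)
    rr=cv2.minAreaRect((P[k][:,:2]*1000).astype(np.float32));print('block',rr)
    k=(P[:,0]>.575)&(P[:,0]<.62)&(abs(P[:,1]+.256)<.03)&(P[:,2]>.06)&(P[:,2]<.085)
    print('tab',k.sum(),P[k].mean(0) if k.any() else None)
    for th,z in(('ring_tab',.068),('ring_end',.067),('linchpin',.05),('eyepin',.05),('bolt',.05),('pinblock',0)):
        r=tip_of(p,th)
        if r:print(th,r[0]['position'],round(r[0]['confidence'],2),at_z(p,r[0]['position'],z))
a=np.hstack([cv2.resize(s['image'][215:325,200:310],(400,400),interpolation=2),cv2.resize(t['image'][170:270,280:380],(400,400),interpolation=2)]);cv2.imwrite('pics/d.png',a[:,:,::-1])
E
python3 c.py
```

```text
clock: 7.85
position: [0.5798, -0.0506, 0.1958]
tool_rot: [3.14, 0.0, 1.571]
force: [1.5, -0.6, 0.1]
grip_width: 0.0579
finger_force: 0.0
side head 104 [ 0.5389 -0.2589  0.0801] [ 0.5294 -0.2647  0.0722] [ 0.5488 -0.2497  0.0851]
block ((602.7124633789062, -234.7601776123047), (216.7181396484375, 193.3603973388672), 18.734712600708008)
tab 106 [ 0.5894 -0.2574  0.0685]
ring_tab [288.7, 248.7] 0.73 [ 0.5982 -0.2621  0.068 ]
ring_end [280.7, 245.8] 0.5 [ 0.5863 -0.2506  0.067 ]
linchpin [253.4, 257.9] 0.79 [ 0.5363 -0.2571  0.05  ]
eyepin [270.1, 276.5] 0.46 [ 0.5561 -0.3104  0.05  ]
bolt [243.7, 238.2] 0.59 [ 0.5278 -0.1958  0.05  ]
pinblock [192.9, 228.9] 0.22 [ 0.4367 -0.0796  0.    ]
top head 46 [ 0.5396 -0.2556  0.0833] [ 0.5281 -0.2601  0.0802] [ 0.5472 -0.2495  0.0858]
block ((550.9740600585938, -300.38812255859375), (75.92364501953125, 94.69210052490234), 16.844234466552734)
tab 92 [ 0.5901 -0.255   0.0691]
ring_tab [328.9, 195.1] 0.46 [ 0.5962 -0.2564  0.068 ]
ring_end [326.6, 198.4] 0.7 [ 0.5897 -0.2518  0.067 ]
linchpin [327.6, 223.7] 0.61 [ 0.5413 -0.2558  0.05  ]
eyepin [352.6, 215.9] 0.62 [ 0.5572 -0.3072  0.05  ]
pinblock [324.5, 227.5] 0.62 [ 0.5381 -0.2596  0.    ]
```

View pics/d.png

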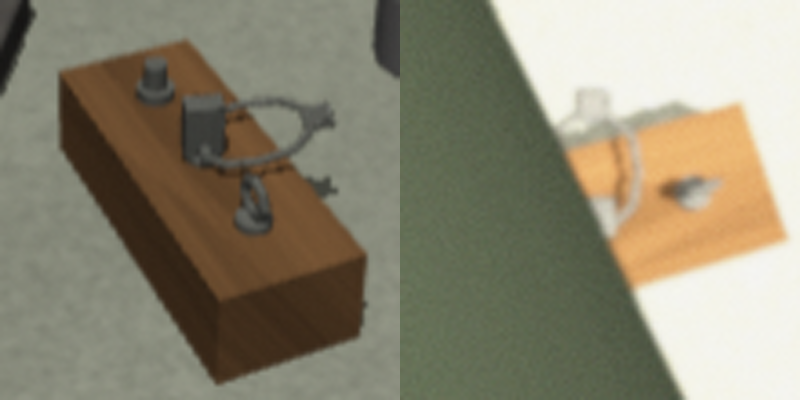

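The ring is open and slightly raised, at (.597,-.257). The pin head is at about (.538,-.2555) and the neighbours are clear if the fingers are only half open. Next I turn to yaw 180 with about a 40 mm opening.

```bash
python3 -m creep '[[[0.06,0,0,0,0,0,-8.5],[0.06,0,0,0,0,0,-8.5],[0.06,0,0,0,0,0,-8.5],[0.06,0,0,0,0,0,-8.5],[0.06,0,0,0,0,0,-8.5],[0.06,0,0,0,0,0,-8.5],[0.06,0,0,0,0,0,-8.5],[0.06,0,0,0,0,0,-8.5],[0.06,0,0,0,0,0,-8.5],[0.06,0,0,0,0,0,-8.5]]]'; python3 -m creep '[[[0.06,0,0,0,0,0,-4],[0.06,0.01,-0.05,0,0,0,0],[0.06,0.01,-0.05,0,0,0,0],[0.06,0.01,-0.05,0,0,0,0],[0.06,0.011,-0.05,0.02,0,0,0],[0.06,0,0,0,0,0,0],[0.06,0,0,0,0,0,0]]]'
```

```text
clock: 9.55
position: [0.5798, -0.0487, 0.1951]
tool_rot: [-3.142, 0.0, 3.06]
force: [0.3, -0.1, -0.8]
grip_width: 0.0404
finger_force: 0.0
clock: 10.25
position: [0.5365, -0.2413, 0.1764]
tool_rot: [3.141, -0.001, 3.122]
force: [0.2, 0.5, 1.1]
grip_width: 0.0399
finger_force: 0.0
```

```bash
python3 -m creep '[[[0.06,-0.0017,-0.0142,0,0,0,0],[0.06,0,0,0.03,0,0,0],[0.06,0,0,0.03,0,0,0],[0.06,0,0,0.03,0,0,0],[0.06,0,0,0,0,0,0]]]'; python3 - <<'E'
from h import *
s=grab_frame('side');t=grab_frame('top')
a=np.hstack([cv2.resize(s['image'][195:325,190:320],(400,400),interpolation=2),cv2.resize(t['image'][170:270,280:380],(400,400),interpolation=2)]);cv2.imwrite('pics/e.png',a[:,:,::-1])
E
```

```text
clock: 10.75
position: [0.5374, -0.2536, 0.0842]
tool_rot: [3.14, -0.004, 3.126]
force: [-1.1, 0.0, 0.7]
grip_width: 0.0404
finger_force: 0.0
```

View pics/e.png

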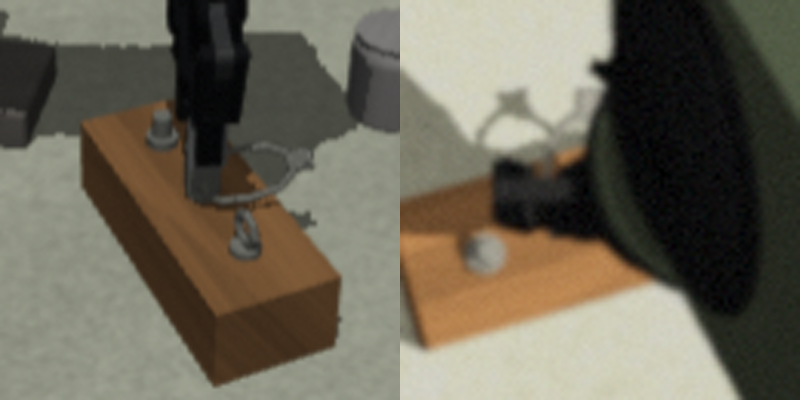

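The near finger stands over the head, lined up with it in x and clear of both neighbours. I go down and grip.

```bash
python3 -m creep '[[[0.06,0,0,0.0205,0,0,0],[0.06,0,0,0,0,0,0],[1,0,0,0,0,0,0],[1,0,0,0,0,0,0],[1,0,0,0,0,0,0],[1,0,0,0,0,0,0],[1,0,0,0,0,0,0]]]' 80
```

```text
clock: 11.55
position: [0.5393, -0.2549, 0.0681]
tool_rot: [-3.141, 0.002, 3.124]
force: [-2.4, 1.7, 10.1]
grip_width: 0.0099
finger_force: 78.8
```

```bash
python3 -m creep '[[[1,0,0,-0.02,0,0,0],[1,0,0,-0.03,0,0,0],[1,0,0,-0.04,0,0,0],[1,0,0,-0.04,0,0,0],[1,0,0,0,0,0,0]]]'; python3 - <<'E'
from h import *
s=grab_frame('side');t=grab_frame('top')
a=np.hstack([cv2.resize(s['image'][155:285,190:320],(400,400),interpolation=2),cv2.resize(t['image'][160:260,290:390],(400,400),interpolation=2)]);cv2.imwrite('pics/f.png',a[:,:,::-1])
for n in('linchpin','pin_tip','ring_tab','ring_end'):
    r=[tip_of(p,n) for p in(s,t)];print(n,[(x[0]['position'],round(x[0]['confidence'],2)) for x in r if x], tri([s,t],[x[0]['position'] for x in r]) if all(r) else '')
E
```

```text
clock: 12.05
position: [0.5407, -0.2551, 0.2022]
tool_rot: [-3.139, 0.007, 3.124]
force: [1.4, 0.7, -1.4]
grip_width: 0.0099
finger_force: 78.7
linchpin [([256.7, 191.9], 0.65), ([124.7, 171.8], 0.29)] [ 0.64984483  0.2037358  -0.07949287]
pin_tip [([261.3, 212.3], 0.89)] 
ring_tab [([293.8, 183.7], 0.66), ([348.0, 177.6], 0.44)] [ 0.60039586 -0.25987163  0.19811572]
ring_end [([267.8, 277.6], 0.62), ([346.4, 184.8], 0.48)] [ 0.58842976 -0.2962261   0.04205538]
```

View pics/f.png

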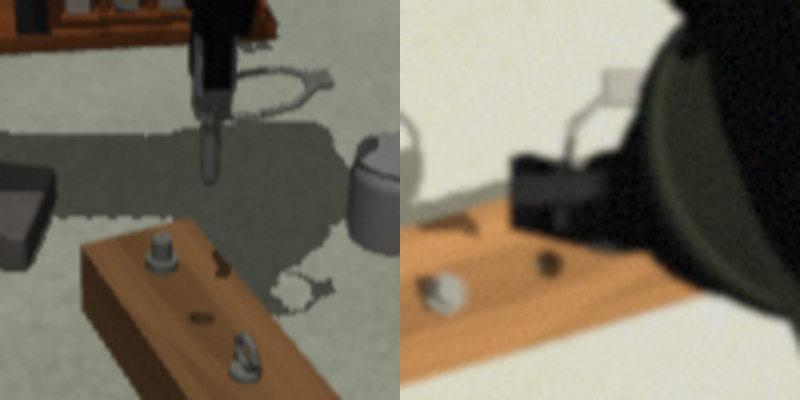

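The pin hangs straight in the fingers with its ring still open toward +x, and the neighbours are untouched. Next I turn to yaw 90 and travel to the tongue.

```bash
python3 -m creep '[[[1,0,0,0,0,0,8.5],[1,0,0,0,0,0,8.5],[1,0,0,0,0,0,8.5],[1,0,0,0,0,0,8.5],[1,0,0,0,0,0,8.5],[1,0,0,0,0,0,8.5],[1,0,0,0,0,0,8.5],[1,0,0,0,0,0,8.5],[1,0,0,0,0,0,8.5],[1,0,0,0,0,0,8.5]]]'; python3 -m creep '[[[1,0,0,0,0,0,4],[1,0.045,0.0066,0,0,0,0],[1,0.045,0.0066,0,0,0,0],[1,0.045,0.0066,0,0,0,0],[1,0.045,0.0066,0,0,0,0],[1,0.045,0.0066,0,0,0,0],[1,0.045,0.0066,0,0,0,0],[1,0.045,0.0066,0,0,0,0],[1,0.045,0.0066,0,0,0,0],[1,0,0,0,0,0,0]]]';python3 -m creep '[[[1,0,0,0,-8,0,0],[1,0,0,0,-8,0,0],[1,0,0,0,-8,0,0],[1,0,0,0,-8,0,0],[1,0,0,0,0,0,0]]]'
```

```text
clock: 13.55
position: [0.5385, -0.2546, 0.1962]
tool_rot: [-3.141, -0.0, 1.635]
force: [-0.1, 0.4, -1.5]
grip_width: 0.0098
finger_force: 78.7
clock: 14.55
position: [0.5909, 0.1128, 0.1964]
tool_rot: [3.142, -0.004, 1.579]
force: [-1.2, -0.0, -1.7]
grip_width: 0.0096
finger_force: 78.6
clock: 15.05
position: [0.5952, 0.1011, 0.1953]
tool_rot: [2.651, 0.018, 1.562]
force: [-0.4, -0.3, -1.2]
grip_width: 0.0097
finger_force: 78.8
```

```bash
cat > d.py <<'E'
from h import *
np.set_printoptions(precision=4,suppress=True)
s=grab_frame('side');t=grab_frame('top');o=observe()
R=Ro.from_euler('xyz',o['tool_rot']).as_matrix();T=np.array(o['position'])
print(T,'tool axes\n',R)
a=np.radians(32);G=np.c_[[0,1,0],[np.cos(a),0,np.sin(a)],[np.sin(a),0,-np.cos(a)]]
print('turn needed deg (tool)',np.degrees(Ro.from_matrix(R.T@G).as_rotvec()))
H=np.array([.633,.135,.1076])
for th,X in(('pin_tip',T+R[:,2]*.0615),('linchpin',T+R[:,2]*.018),('ring_tab',None),('tongue',H),('tongue_end',H+[0.0048,-.011,-.0076])):
    u=[]
    for n,p in(('side',s),('top',t)):
        r=tip_of(p,th)
        if r:
            u.append(r[0]['position']);print(th,n,np.round(u[-1],1),round(r[0]['confidence'],2),'expected',proj(p,X)[0] if X is not None else '')
    if len(u)==2:print('  tri',tri([s,t],u),'exp',X)
h=[]
for p,b in((s,.65),(t,.7)):
    c=proj(p,H)[0].astype(int);h.append(cv2.resize(p['image'][c[1]-45:c[1]+35,c[0]-40:c[0]+40],(400,400),interpolation=2))
    print('crop origin',c-[40,45])
cv2.imwrite('pics/g%d.png'%round(o['clock']*100),np.hstack(h)[:,:,::-1])
E
python3 d.py;ls pics
```

```text
[0.5966 0.1013 0.1958] tool axes
 [[ 0.0088  0.883   0.4692]
 [ 0.9998  0.0002 -0.0192]
 [-0.017   0.4693 -0.8829]]
turn needed deg (tool) [-4.01    1.097   0.0508]
pin_tip side [268.3 130.1] 0.5 expected [267.3959 130.4549]
pin_tip top [137.4 170.8] 0.68 expected [137.4469 170.383 ]
  tri [0.626  0.0999 0.1422] exp [0.6255 0.1001 0.1415]
linchpin side [257.6 118.1] 0.75 expected [259.2996 115.1513]
linchpin top [129.8 178.5] 0.68 expected [128.9925 176.6525]
  tri [0.6025 0.102  0.1726] exp [0.605  0.101  0.1799]
ring_tab side [257.9 117.3] 0.49 expected 
ring_tab top [159.8 177.7] 0.53 expected 
  tri [0.5955 0.0446 0.1974] exp None
tongue side [267.8 140.1] 0.73 expected [267.2307 137.7472]
tongue top [125.9 171.8] 0.62 expected [125.0571 170.8129]
  tri [0.6338 0.1357 0.1008] exp [0.633  0.135  0.1076]
tongue_end side [255.6 279.8] 0.64 expected [269.8715 142.3297]
tongue_end top [131.5 171.9] 0.69 expected [132.2943 169.3553]
  tri [ 0.7119  0.3216 -0.4844] exp [0.6378 0.124  0.1   ]
crop origin [227  92]
crop origin [ 85 125]
a.png
b.png
c.png
d.png
e.png
f.png
g1515.png
k.png
s0.png
t0.png
```

```bash
python3 -m creep '[[[1,0,0,0,-4,1.1,0],[1,0.017,-0.008,0,0,0,0],[1,0.0167,-0.008,0.006,0,0,0],[1,0,0,0.015,0,0,0],[1,0,0,0,0,0,0],[1,0,0,0,0,0,0]]]'; python3 d.py
```

```text
clock: 16.25
position: [0.5957, 0.1323, 0.1695]
tool_rot: [2.595, 0.008, 1.564]
force: [0.7, -0.4, -0.1]
grip_width: 0.0095
finger_force: 78.8
[0.5959 0.1321 0.1701] tool axes
 [[ 0.0076  0.8539  0.5204]
 [ 0.9999 -0.0029 -0.0099]
 [-0.0069  0.5205 -0.8539]]
turn needed deg (tool) [-0.6372  0.5679 -0.1629]
pin_tip side [266.7 137.3] 0.64 expected [265.586  134.6331]
pin_tip top [125.9 172.6] 0.91 expected [124.8563 172.2095]
  tri [0.63   0.1322 0.1099] exp [0.6279 0.1315 0.1175]
linchpin side [251.8 123.5] 0.59 expected [256.8299 120.535 ]
linchpin top [114.4 180.2] 0.62 expected [116.3268 179.7592]
  tri [0.6004 0.1391 0.1456] exp [0.6052 0.132  0.1547]
ring_tab side [257.6 125.6] 0.43 expected 
ring_tab top [321.4 227.8] 0.72 expected 
  tri [ 0.5298 -0.2014  0.2771] exp None
tongue side [267.9 138.3] 0.49 expected [267.2307 137.7472]
tongue top [125.3 174. ] 0.83 expected [125.0571 170.8129]
  tri [0.631  0.1346 0.1057] exp [0.633  0.135  0.1076]
tongue_end side [272.6 147.2] 0.5 expected [269.8715 142.3297]
tongue_end top [129.8 168.7] 0.51 expected [132.2943 169.3553]
  tri [0.6459 0.1356 0.0809] exp [0.6378 0.124  0.1   ]
crop origin [227  92]
crop origin [ 85 125]
```

View pics/g1635.png

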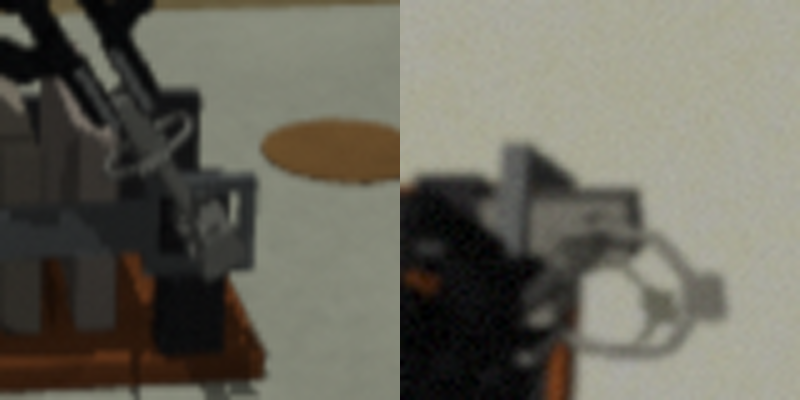

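The keeper is shut with its eye around the tongue, and the pin is aimed at the tongue with the ring out past the free end. I make a fine correction and then advance slowly.

```bash
python3 -m creep '[[[1,0.0022,-0.0011,0,-0.64,0.57,-0.16],[1,0,0,0.004,0,0,0],[1,0,0,0.004,0,0,0],[1,0,0,0,0,0,0],[1,0,0,0,0,0,0]]]'; python3 -m creep '[[[1,0,0,0.003,0,0,0],[1,0,0,0.003,0,0,0],[1,0,0,0,0,0,0]]]'; python3 -m creep '[[[1,0,0,0.003,0,0,0],[1,0,0,0,0,0,0]]]'
```

```text
clock: 17.35
position: [0.5992, 0.1347, 0.162]
tool_rot: [2.584, 0.0, 1.571]
force: [-0.1, 0.3, -1.4]
grip_width: 0.0099
finger_force: 78.8
clock: 17.65
position: [0.6024, 0.1347, 0.1567]
tool_rot: [2.584, 0.0, 1.571]
force: [0.7, -0.5, -0.6]
grip_width: 0.01
finger_force: 78.8
clock: 17.85
position: [0.604, 0.1347, 0.1542]
tool_rot: [2.584, 0.0, 1.572]
force: [0.8, -1.3, -1.6]
grip_width: 0.0098
finger_force: 78.8
```

```bash
python3 -m creep '[[[1,0,0,0.004,0,0,0],[1,0,0,0.004,0,0,0],[1,0,0,0,0,0,0]]]'; python3 -m creep '[[[1,0,0,0.004,0,0,0],[1,0,0,0.004,0,0,0],[1,0,0,0.004,0,0,0],[1,0,0,0,0,0,0]]]'
```

```text
clock: 18.15
position: [0.6083, 0.1347, 0.1472]
tool_rot: [2.584, 0.0, 1.572]
force: [1.4, 0.1, -1.2]
grip_width: 0.0096
finger_force: 78.7
clock: 18.55
position: [0.6147, 0.1348, 0.137]
tool_rot: [2.584, 0.0, 1.572]
force: [2.1, 0.2, -1.2]
grip_width: 0.0097
finger_force: 78.6
```

```bash
python3 -m creep '[[[1,0,0,0.004,0,0,0],[1,0,0,0.004,0,0,0],[1,0,0,0.004,0,0,0],[1,0,0,0,0,0,0]]]'; for i in 1 2 3; do python3 -m creep '[[[1,0,0,0.002,0,0,0],[1,0,0,0,0,0,0]]]'|egrep 'pos|force: \['; done
```

```text
clock: 18.95
position: [0.6211, 0.1348, 0.1269]
tool_rot: [2.584, 0.0, 1.572]
force: [2.3, 1.0, -1.8]
grip_width: 0.0096
finger_force: 78.6
position: [0.622, 0.1348, 0.1255]
force: [1.6, 1.0, -1.5]
position: [0.6231, 0.1348, 0.1239]
force: [2.1, 0.5, -0.7]
position: [0.624, 0.1348, 0.1226]
force: [-6.9, 0.7, 10.9]
```

```bash
python3 -m creep '[[[1,0,0,0.0015,0,0,0],[1,0,0,0,0,0,0],[0.3,0,0,-0.002,0,0,0],[0.3,0,0,0,0,0,0],[0.3,0,0,0,0,0,0],[0.3,0,0,-0.02,0,0,0],[0.3,0,0,-0.04,0,0,0],[0.3,0,0,-0.04,0,0,0],[0.3,0,0,0,0,0,0]]]'; python3 d.py | egrep 'ring|linch|tri|tip|crop|turn'
```

```text
clock: 20.45
position: [0.582, 0.1347, 0.1938]
tool_rot: [2.579, 0.001, 1.57]
force: [0.2, 0.2, -0.4]
grip_width: 0.0299
finger_force: 0.0
turn needed deg (tool) [0.1942 0.1592 0.0457]
pin_tip side [276.1 151.1] 0.49 expected [260.7866 125.9344]
pin_tip top [132.  162.1] 0.56 expected [118.6943 175.8662]
  tri [0.6588 0.1361 0.0701] exp [0.6157 0.1341 0.1396]
linchpin top [128.7 171.1] 0.6 expected [109.664  184.3162]
ring_tab side [268.  146.9] 0.51 expected 
ring_tab top [154.5 171.3] 0.73 expected 
  tri [0.6279 0.0785 0.1097] exp None
  tri [0.6355 0.1413 0.103 ] exp [0.633  0.135  0.1076]
  tri [0.6414 0.1241 0.094 ] exp [0.6378 0.124  0.1   ]
crop origin [227  92]
crop origin [ 85 125]
```

```bash
ls -t pics | head -1
```

```text
g2055.png
```

View pics/g2055.png

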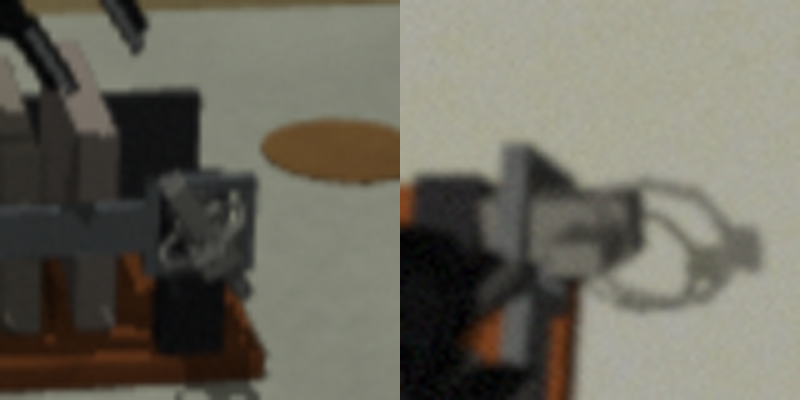

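The pin is fully home and its measured tip (.659,.136,.070) matches the expected value. The ring is open past the tongue's end. Next I shut the fingers, move out along the tongue and tilt 50 degrees.

```bash
python3 -m creep '[[[1,-0.04,-0.001,0,0,0,0],[1,-0.04,-0.001,0,0,0,0],[1,0,0,0,0,8.4,0],[1,0,0,0,0,8.4,0],[1,0,0,0,0,8.4,0],[1,0,0,0,0,8.4,0],[1,0,0,0,0,8.2,0],[1,0,0,0,0,8.2,0],[1,0,0,0,0,0,0]]]'; cat > w.py <<'E'
from h import *
np.set_printoptions(precision=2,suppress=True)
o=observe();a=np.radians(32);O=np.array([.6335,.135,.1074])
F=np.c_[[0,-1,0],[np.cos(a),0,np.sin(a)],[-np.sin(a),0,np.cos(a)]]
R=Ro.from_euler('xyz',o['tool_rot']).as_matrix();T=np.array(o['position'])
print('TCP tongue mm',F.T@(T-O)*1000,'\ntool axes in tongue\n',F.T@R,'\nq',np.array(o['qpos']),'force',np.array(o['force']))
B=np.radians(50);G=F@np.c_[[-np.cos(B),0,np.sin(B)],[0,1,0],[-np.sin(B),0,-np.cos(B)]]
print('turn',np.degrees(Ro.from_matrix(R.T@G).as_rotvec()))
prev=F.T@(T-O)*1000
for w in [(51,0,60),(51,0,45),(51.4,0,2.8),(43.1,0,-16.4),(40.1,0,-36.7),(29.5,0,-55.1),(17.4,0,-58.5),(9.1,0,-59.4),(1.8,0,-59.2)]:
    print(w,'step tool mm',R.T@F@(np.array(w)-prev));prev=np.array(w)
E
python3 w.py
```

```text
clock: 21.95
position: [0.5704, 0.054, 0.1495]
tool_rot: [2.651, -0.187, 1.697]
force: [0.2, -0.9, -0.2]
grip_width: 0.0001
finger_force: 0.0
TCP tongue mm [ 80.97 -31.2   69.11] 
tool axes in tongue
 [[-0.97 -0.02 -0.22]
 [-0.01  1.   -0.08]
 [ 0.22 -0.08 -0.97]] 
q [ 0.53  0.53 -0.8   2.19  1.29  0.2  -1.25] force [ 0.18 -0.85 -0.18]
turn [-4.59 37.09 -1.16]
(51, 0, 60) step tool mm [26.99 32.52 12.98]
(51, 0, 45) step tool mm [-3.35  1.16 14.58]
(51.4, 0, 2.8) step tool mm [-9.81  3.26 40.92]
(43.1, 0, -16.4) step tool mm [ 3.8   1.69 20.5 ]
(40.1, 0, -36.7) step tool mm [-1.61  1.64 20.39]
(29.5, 0, -55.1) step tool mm [ 6.22  1.68 20.23]
(17.4, 0, -58.5) step tool mm [11.04  0.55  5.99]
(9.1, 0, -59.4) step tool mm [7.89 0.27 2.72]
(1.8, 0, -59.2) step tool mm [7.16 0.16 1.43]
```

The wrist passed near its q6 limit and the pose drifted. I turn on from here and check the result.

```bash
python3 -m creep '[[[1,0,0,0,-1,7.5,0],[1,0,0,0,-1,7.5,0],[1,0,0,0,-1,7.5,0],[1,0,0,0,-1,7.5,0],[1,0,0,0,0,0,0]]]'; python3 w.py|head -8
```

```text
clock: 22.45
position: [0.5656, 0.0594, 0.1333]
tool_rot: [2.578, -0.494, 1.881]
force: [0.2, 0.0, -0.2]
grip_width: 0.0002
finger_force: 0.0
TCP tongue mm [ 75.65 -43.82  57.93] 
tool axes in tongue
 [[-0.84 -0.02 -0.54]
 [ 0.02  1.   -0.07]
 [ 0.54 -0.07 -0.84]] 
q [ 1.01  0.97 -1.27  2.13  1.05  0.31 -0.66] force [ 0.23  0.02 -0.2 ]
turn [-3.59 16.96 -1.87]
(51, 0, 60) step tool mm [22.8  43.99  8.77]
```

```bash
python3 -m creep '[[[1,0,0.02,0,0,0,0],[1,0,0.023,0,0,0,0],[1,0,0,0,-1.2,6,-0.6],[1,0,0,0,-1.2,6,-0.6],[1,0,0,0,-1.2,5,-0.6],[1,0,0,0,0,0,0]]]'; python3 w.py|head -9
```

```text
clock: 23.05
position: [0.6044, 0.062, 0.1554]
tool_rot: [2.376, -0.697, 2.133]
force: [-0.1, -0.2, 0.2]
grip_width: 0.0
finger_force: 0.0
TCP tongue mm [72.99  0.78 56.13] 
tool axes in tongue
 [[-0.65 -0.01 -0.76]
 [-0.01  1.   -0.  ]
 [ 0.76  0.   -0.65]] 
q [ 1.13  1.33 -1.47  1.95  0.76  0.52 -0.12] force [-0.11 -0.24  0.21]
turn [-0.25  0.47  0.37]
(51, 0, 60) step tool mm [17.22 -0.61 14.22]
(51, 0, 45) step tool mm [-11.41  -0.03   9.74]
```

```bash
python3 -m creep '[[[1,0.003,0,0.012,0,0.5,0.3],[1,0.003,-0.0006,0.012,0,0,0],[1,0,0,0,0,0,0]]]'|egrep 'clock|force: \['; python3 w.py|head -12
```

```text
clock: 23.35
force: [0.5, 0.3, -0.1]
TCP tongue mm [48.41  1.16 48.19] 
tool axes in tongue
 [[-0.64 -0.01 -0.77]
 [-0.01  1.   -0.  ]
 [ 0.77  0.   -0.64]] 
q [ 1.08  1.32 -1.45  1.96  0.78  0.47 -0.15] force [ 0.52  0.28 -0.1 ]
turn [-0.27 -0.01  0.49]
(51, 0, 60) step tool mm [ 7.39 -1.14 -9.57]
(51, 0, 45) step tool mm [-11.49  -0.05   9.64]
(51.4, 0, 2.8) step tool mm [-32.59  -0.15  26.81]
(43.1, 0, -16.4) step tool mm [-9.38  0.01 18.7 ]
(40.1, 0, -36.7) step tool mm [-13.62  -0.04  15.34]
```

```bash
python3 -m creep '[[[1,-0.0092,-0.0013,0.0067,0,0,0.5],[1,-0.0092,0,0.0067,0,0,0],[1,-0.0092,0,0.0067,0,0,0],[1,-0.0091,0,0.0067,0,0,0],[1,0,0,0,0,0,0]]]'|egrep 'clock|force: \['; python3 w.py; python3 - <<'E'
from h import *
for c in('side','top'):
    p=grab_frame(c);r=tip_of(p,'ring_tab');print(c,r[:1])
E
```

```text
clock: 23.85
force: [-0.9, 0.7, 0.5]
TCP tongue mm [54.85 -0.03  0.86] 
tool axes in tongue
 [[-0.64  0.   -0.77]
 [ 0.01  1.   -0.  ]
 [ 0.77 -0.   -0.64]] 
q [ 1.05  1.4  -1.4   1.89  0.8   0.47 -0.11] force [-0.86  0.69  0.49]
turn [-0.01 -0.1  -0.34]
(51, 0, 60) step tool mm [ 47.84  -0.27 -34.98]
(51, 0, 45) step tool mm [-11.51   0.07   9.62]
(51.4, 0, 2.8) step tool mm [-32.63   0.2   26.76]
(43.1, 0, -16.4) step tool mm [-9.41  0.06 18.68]
(40.1, 0, -36.7) step tool mm [-13.65   0.09  15.32]
(29.5, 0, -55.1) step tool mm [-7.32  0.05 19.93]
(17.4, 0, -58.5) step tool mm [ 5.15 -0.03 11.46]
(9.1, 0, -59.4) step tool mm [ 4.63 -0.03  6.94]
(1.8, 0, -59.2) step tool mm [ 4.84 -0.03  5.47]
side []
top [{'position': [162.7, 171.5], 'confidence': 0.63}]
```

```bash
cat > x.py <<'E'
from h import *
np.set_printoptions(precision=1,suppress=True)
a=np.radians(32);O=np.array([.6335,.135,.1074]);F=np.c_[[0,-1,0],[np.cos(a),0,np.sin(a)],[-np.sin(a),0,np.cos(a)]]
ps={c:grab_frame(c) for c in('side','top')}
for c,p in ps.items():
    for th in('ring_tab','ring_end'):
        r=tip_of(p,th);print(c,th,[(np.round(x['position'],1),round(x['confidence'],2)) for x in r[:3]])
    r=outline_of(p,'ring');print(c,'ring outline',[(np.round(x['extent'],1),round(x['confidence'],2)) for x in r[:2]])
    for d in(10,0,-15,-30,-50,-70,-85,-90,-95):
        f=np.radians(d);print(c,d,'tab',proj(p,O+F@np.array([.059*np.cos(f),0,.008+.059*np.sin(f)]))[0],'end',proj(p,O+F@np.array([.052*np.cos(f),0,.008+.052*np.sin(f)]))[0])
    o=observe();print(c,'TCP',proj(p,o['position'])[0])
E
python3 x.py
```

```text
side ring_tab []
side ring_end [(array([194.7, 230.3]), 0.27)]
side ring outline []
side 10 tab [268.2 141.8] end [267.9 141. ]
side 0 tab [270.4 145.3] end [269.9 144. ]
side -15 tab [273.4 149.8] end [272.5 148. ]
side -30 tab [275.8 153.2] end [274.6 151. ]
side -50 tab [277.8 155.7] end [276.4 153.3]
side -70 tab [278.3 155.7] end [276.8 153.3]
side -85 tab [277.7 154.1] end [276.3 151.9]
side -90 tab [277.3 153.3] end [276.  151.2]
side -95 tab [276.9 152.3] end [275.6 150.4]
side TCP [271.4 146.1]
top ring_tab [(array([157.1, 167. ]), 0.68)]
top ring_end [(array([152.2, 170.3]), 0.68)]
top ring outline []
top 10 tab [153.1 173.8] end [149.5 173.6]
top 0 tab [155. 172.] end [151.3 172. ]
top -15 tab [156.  169.5] end [152.2 169.8]
top -30 tab [154.8 167.3] end [151.2 167.8]
top -50 tab [150.3 164.9] end [147.3 165.6]
top -70 tab [142.9 163.3] end [140.7 164.3]
top -85 tab [136.  162.8] end [134.6 163.8]
top -90 tab [133.5 162.8] end [132.4 163.8]
top -95 tab [130.9 162.8] end [130.1 163.8]
top TCP [153.5 170.9]
```

```bash
python3 -m creep '[[[1,-0.001,0,0.007,0,0,0],[1,-0.003,0,0.007,0,0,0],[1,-0.003,0,0.006,0,0,0],[1,0,0,0,0,0,0]]]'|egrep 'clock|force: \['; python3 w.py|sed -n '1,2p;7,8p'; python3 x.py|grep 'top ring'
```

```text
clock: 24.85
force: [-0.8, -0.1, 0.2]
TCP tongue mm [ 43.03  -0.04 -16.5 ] 
tool axes in tongue
turn [-0.06 -0.12 -0.24]
(51, 0, 60) step tool mm [ 53.6   -0.24 -55.17]
top ring_tab [(array([154.9, 166.5]), 0.57)]
top ring_end [(array([151.1, 169.6]), 0.69)]
top ring outline []
```

```bash
python3 -m creep '[[[1,-0.0068,0,0.0077,0,0,0],[1,-0.0069,0,0.0076,0,0,0],[1,-0.0025,0,0.0066,0,0,0],[1,-0.0025,0,0.0066,0,0,0],[1,-0.0023,0,0.0066,0,0,0],[1,0,0,0,0,0,0]]]'|egrep 'clock|force: \['; python3 w.py|sed -n '1,2p;7,8p;13,20p'; python3 x.py|grep 'top ring'
```

```text
clock: 25.85
force: [0.1, -0.5, -1.1]
TCP tongue mm [ 29.49  -0.09 -54.92] 
tool axes in tongue
turn [-0.06 -0.12 -0.23]
(51, 0, 60) step tool mm [ 74.4   -0.3  -90.19]
(29.5, 0, -55.1) step tool mm [-7.32  0.05 19.93]
(17.4, 0, -58.5) step tool mm [ 5.15 -0.01 11.47]
(9.1, 0, -59.4) step tool mm [ 4.63 -0.01  6.95]
(1.8, 0, -59.2) step tool mm [ 4.83 -0.01  5.47]
top ring_tab [(array([106.6, 195.9]), 0.38)]
top ring_end [(array([140.4, 164.8]), 0.64)]
top ring outline [(array([134.5, 171.1,  14.8,  29.1]), 0.7)]
```

```bash
python3 -m creep '[[[1,0.0026,0,0.0057,0,0,0],[1,0.0026,0,0.0057,0,0,0],[1,0,0,0,0,0,0]]]'|egrep 'clock|pos|force: \['; python3 -m creep '[[[1,0.0023,0,0.0035,0,0,0],[1,0.0023,0,0.0035,0,0,0],[1,0,0,0,0,0,0]]]'|egrep 'clock|pos|force: \['; python3 w.py|sed -n '1,2p'
```

```text
clock: 26.55
position: [0.664, 0.118, 0.0586]
force: [0.2, -0.2, 1.1]
clock: 26.85
position: [0.6647, 0.1258, 0.0579]
force: [0.5, -1.1, -0.0]
TCP tongue mm [  9.24   0.23 -58.53] 
tool axes in tongue
```

```bash
python3 -m creep '[[[1,0.0024,0,0.0027,0,0,0],[1,0,0,0,0,0,0]]]'|egrep 'clock|pos|force: \['; python3 -m creep '[[[1,0.0024,0,0.0027,0,0,0],[1,0,0,0,0,0,0]]]'|egrep 'clock|pos|force: \['; python3 w.py|sed -n '1,2p'
```

```text
clock: 27.05
position: [0.6648, 0.1289, 0.0579]
force: [0.4, -0.8, 0.2]
clock: 27.25
position: [0.6649, 0.1323, 0.0579]
force: [0.1, -2.5, -1.3]
TCP tongue mm [  2.73   0.39 -58.63] 
tool axes in tongue
```

```bash
python3 x.py|egrep 'ring|-8|-9'; python3 -m creep '[[[1,0.0013,0,0.0015,0,0,0],[1,0,0,0,0,0,0]]]'|egrep 'clock|pos|force: \['; python3 w.py|sed -n '1p'
```

```text
side ring_tab []
side ring_end []
side ring outline [(array([243.1, 169.4,  78.6,  10.7]), 0.39)]
side -85 tab [277.7 154.1] end [276.3 151.9]
side -90 tab [277.3 153.3] end [276.  151.2]
side -95 tab [276.9 152.3] end [275.6 150.4]
top ring_tab [(array([133.5, 162.7]), 0.48)]
top ring_end [(array([127.9, 170.6]), 0.45), (array([131. , 164.9]), 0.43)]
top ring outline [(array([128.6, 169.7,   5.2,  25.4]), 0.61)]
top -85 tab [136.  162.8] end [134.6 163.8]
top -90 tab [133.5 162.8] end [132.4 163.8]
top -95 tab [130.9 162.8] end [130.1 163.8]
clock: 27.85
position: [0.6647, 0.1346, 0.0582]
force: [0.4, -0.4, -1.3]
TCP tongue mm [  0.4    0.33 -58.27]
```

```bash
for i in 1 2; do python3 -m creep '[[[1,0.0005,0,0.0025,0,0,0],[1,0,0,0,0,0,0]]]'|egrep 'clock|pos|force: \['; done; python3 w.py|sed -n '1p'; python3 x.py|grep 'ring'
```

```text
clock: 28.05
position: [0.6652, 0.1371, 0.057]
force: [-0.1, -0.8, -0.0]
clock: 28.25
position: [0.666, 0.1391, 0.0559]
force: [-0.1, 0.5, -0.3]
TCP tongue mm [ -4.13   0.23 -60.88] 
side ring_tab []
side ring_end [(array([315.7, 229.1]), 0.54)]
side ring outline []
top ring_tab [(array([130.8, 163.5]), 0.44)]
top ring_end [(array([125.2, 166.1]), 0.44)]
top ring outline [(array([125.8, 160.4,   0.5,   6.5]), 0.38)]
```

The tab now sits at about -95 degrees, past the pin's tip, and the push force has dropped. I retreat and look.

```bash
python3 -m creep '[[[1,0,0,-0.02,0,0,0],[1,0,0,-0.04,0,0,0],[1,0,0,-0.05,0,0,0],[1,0,0,-0.05,0,0,0],[1,0,0,-0.05,0,0,0],[1,0,0,-0.04,0,0,0],[1,0,0,0,0,0,0]]]'|egrep 'clock|pos|force: \['; python3 x.py|egrep 'ring| -'; python3 - <<'E'
from h import *
s=grab_frame('side');t=grab_frame('top')
a=np.hstack([cv2.resize(s['image'][115:175,245:305],(400,400),interpolation=2),cv2.resize(t['image'][140:190,105:155],(400,400),interpolation=2)]);cv2.imwrite('pics/z.png',a[:,:,::-1])
for p in(s,t):
    r=tip_of(p,'pin_tip');print(r[:1])
E
```

```text
clock: 29.35
position: [0.5816, -0.058, 0.1943]
force: [0.3, 0.2, -1.2]
side ring_tab [(array([274.6, 154.2]), 0.6)]
side ring_end [(array([278.1, 148.5]), 0.55), (array([271.6, 149.7]), 0.5)]
side ring outline []
side -15 tab [273.4 149.8] end [272.5 148. ]
side -30 tab [275.8 153.2] end [274.6 151. ]
side -50 tab [277.8 155.7] end [276.4 153.3]
side -70 tab [278.3 155.7] end [276.8 153.3]
side -85 tab [277.7 154.1] end [276.3 151.9]
side -90 tab [277.3 153.3] end [276.  151.2]
side -95 tab [276.9 152.3] end [275.6 150.4]
top ring_tab [(array([110.5, 169.4]), 0.59), (array([135.2, 164.4]), 0.54)]
top ring_end [(array([129.8, 166.6]), 0.58)]
top ring outline [(array([125.6, 168.8,   9.6,  24.2]), 0.62)]
top -15 tab [156.  169.5] end [152.2 169.8]
top -30 tab [154.8 167.3] end [151.2 167.8]
top -50 tab [150.3 164.9] end [147.3 165.6]
top -70 tab [142.9 163.3] end [140.7 164.3]
top -85 tab [136.  162.8] end [134.6 163.8]
top -90 tab [133.5 162.8] end [132.4 163.8]
top -95 tab [130.9 162.8] end [130.1 163.8]
[{'position': [275.8, 147.5], 'confidence': 0.66}]
[{'position': [132.0, 162.8], 'confidence': 0.56}]
```

View pics/z.png

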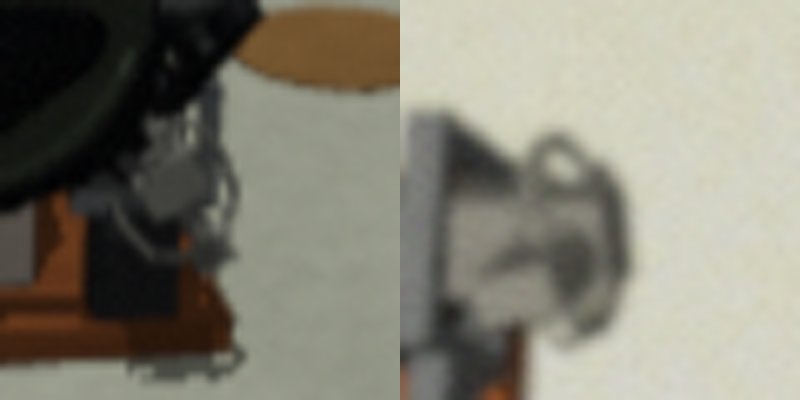

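The views are ambiguous at this resolution. I move the arm clear of the side view and check the ring with depth points in the tongue's frame.

```bash
python3 -m creep '[[[1,0,-0.04,-0.04,0,0,0],[1,0,-0.04,-0.04,0,0,0],[1,0,-0.04,-0.04,0,0,0],[1,0,0,-0.04,0,0,0],[1,0,0,-0.04,0,0,0],[1,0,0,0,0,0,0]]]'|egrep 'clock|pos|force: \['; cat > y.py <<'E'
from h import *
np.set_printoptions(precision=1,suppress=True)
a=np.radians(32);O=np.array([.6335,.135,.1074]);F=np.c_[[0,-1,0],[np.cos(a),0,np.sin(a)],[-np.sin(a),0,np.cos(a)]]
for c in('side','top'):
    p=grab_frame(c)
    v,u=np.nonzero(p['range_z']>0);K=np.array([[p['fx'],0,p['cx']],[0,p['fy'],p['cy']],[0,0,1.]])
    n=cv2.undistortPoints(np.stack([u,v],1).astype(float)[:,None],K,np.array([p['k1'],0,0,0.]))[:,0]
    z=p['range_z'][v,u];P=((np.c_[n*z[:,None],z]-p['t'])@np.array(p['R'])-O)@F*1000
    k=(abs(P[:,1])<30)&(P[:,0]>-20)&(P[:,0]<40)&(P[:,2]<-22)&(P[:,2]>-66)
    print(c,'below tongue (x,y,z)',k.sum());print(np.c_[u,v,P][k].astype(int).tolist())
    k=(P[:,1]>15)&(P[:,1]<30)&(P[:,0]>-18)&(P[:,0]<40)&(P[:,2]<15)&(P[:,2]>-45);print(c,'far leg',np.c_[u,v,P][k].astype(int).tolist())
    for th in('ring_tab','ring_end','pin_tip'):
        print(th,[(np.round(x['position'],1),round(x['confidence'],2)) for x in tip_of(p,th)[:2]])
E
python3 y.py
```

```text
clock: 30.55
position: [0.4277, -0.1999, 0.2393]
force: [-0.0, 0.6, -0.5]
side below tongue (x,y,z) 91
[[276, 138, -19, 16, -22], [276, 139, -17, 15, -23], [279, 139, -7, 22, -23], [278, 140, -5, 18, -23], [279, 140, -7, 20, -25], [279, 141, -7, 19, -27], [279, 142, -5, 18, -29], [280, 142, -3, 20, -29], [279, 143, -4, 17, -31], [280, 143, -10, 18, -35], [276, 144, -19, 8, -36], [279, 144, -6, 15, -34], [280, 144, -9, 17, -37], [265, 145, -17, -15, -22], [273, 145, 3, 2, -23], [274, 145, 2, 4, -24], [279, 145, -6, 14, -36], [272, 146, 5, -1, -23], [273, 146, 2, 0, -26], [274, 146, 3, 2, -27], [275, 146, -3, 4, -31], [278, 146, -8, 10, -38], [279, 146, -7, 12, -39], [271, 147, 0, -4, -27], [272, 147, 4, -2, -25], [273, 147, 7, 0, -25], [274, 147, 7, 1, -27], [275, 147, 1, 3, -31], [278, 147, -7, 9, -40], [279, 147, -1, 11, -39], [272, 148, 2, -3, -29], [273, 148, 2, -1, -30], [274, 148, 3, 0, -31], [275, 148, 7, 2, -31], [276, 148, 1, 4, -35], [278, 148, -5, 8, -41], [273, 149, 5, -2, -31], [274, 149, 5, 0, -33], [275, 149, 9, 1, -32], [276, 149, 4, 3, -36], [277, 149, -6, 4, -43], [2
[... 2550 characters left out ...]
 [123, 157, -5, 22, -13], [124, 157, -5, 21, -17], [125, 157, -5, 19, -23], [126, 157, -8, 16, -35], [121, 158, -8, 21, -10], [122, 158, -5, 22, -7], [123, 158, -5, 21, -12], [124, 158, -6, 18, -20], [121, 159, -7, 20, -5], [122, 159, -5, 21, -5], [121, 160, -5, 20, 0], [122, 160, -4, 19, -3], [120, 161, -7, 19, 1], [121, 161, -4, 19, 1], [122, 161, -3, 18, 0], [120, 162, -6, 17, 3], [121, 162, -4, 17, 2], [122, 162, -3, 16, 0], [120, 163, -6, 16, 4], [121, 163, -3, 16, 5], [122, 163, -3, 15, 1], [120, 164, -5, 15, 7], [122, 164, -1, 15, 7]]
ring_tab [(array([130.1, 162.1]), 0.58)]
ring_end [(array([321.5, 228. ]), 0.66), (array([129.3, 165.3]), 0.55)]
pin_tip [(array([133. , 164.6]), 0.73)]
```

```bash
python3 -c "
from workcell import *
print(job_done())"
```

```text
the job is handed in; nothing more can be done
None
```

I shut the keeper and pushed the linchpin fully home. The ring was swung over the tongue's end and past the pin's tip: depth points put it at about 1.84 rad, and it locks from 1.78. The job was handed in at about 31 s, but no verdict came back.

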